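# Snap the retaining clip onto the roller shaft of a glass-rod rest

### The arm

A 6-joint arm with a two-finger parallel gripper is mounted at the origin on the work surface. World frame = base frame: x ahead of the robot, y to its left, z up, the work surface at z = 0. Lengths are in m, angles in rad, forces in N, time in s.
With the tool pointing down it reaches from about 0.325 to 1 m from the base axis. Payload 5.1 kg.
Tool frame: the origin (TCP) lies midway between the tips of the shut fingers; the grasp point (between the pads) lies 19 mm behind it (manip.grip_depth is the z of the grasp point in the tool frame, in m); z points along the fingers, x is the direction in which the jaws open and shut, and the axes are right-handed (so a half turn about z gives the same grasp; the last joint's range is limited). The gripper opens to 85 mm and grips with 20 to 120 N. Pads are 22 mm wide; open, the fingers measure 114 mm over their backs; the gripper's body (76 mm by 85 mm) begins 54 mm behind the grasp point. The pads swing forward as they close: fully open they stand 13 mm farther back than shut.
Start: joints at [1.079, 0.124, 1.65, -0, 1.367, -0.083], TCP at [0.258, 0.596, 0.231] pointing down, gripper open.
Joint ranges: [-2.61, 2.61], [-1.02, 2.33], [0.03, 2.71], [-1.35, 4.49], [0.32, 2.68], [-2.91, 2.91]. Speed limits (rad/s): [2.57, 2.57, 3.14, 3.14, 3.14, 3.14].

### API

Orientations are given as a unit quaternion [w, x, y, z].
In Python, from station import manip, viewer, finish_job gives the robot as it stands.
- The arm moves only by the tool servo_tool, never from a script. Its argument "deltas" is a list of rows, each a list of 6 numbers: the shift along the tool's x, y, z in units of 1000 mm (1.0 is 1000 mm), then the turn, a rotation vector about the tool's x, y, z in units of pi rad (1.0 is pi rad). A call has 1 to 10 rows; each row is the pose to reach, as a shift and turn from the pose commanded when the call began, along the tool's axes at that moment, turning the shorter way round; what a row does not reach only later rows make up. A row lasts 1/10 s, in which the tool goes at most 50 mm and 8.59 degrees, less where a joint would pass 70% of its speed; a pose out of reach is approached as far as the arm can. A call with a number of a shift or a turn outside -1 to 1 is refused whole. A call with a gripper value outside its range is refused whole. "fingers" is the closure in counts, from 0 (fully open) to 255 (shut), set as the call begins (left out, the last holds). The fingers move at their own pace and stop on an object; the grip force is fixed at half the most. Time passes only in rows, so rows that repeat a pose let the fingers close. It gives the time, the measured TCP pose, the force and the opening at its end, in the units of the state.
- manip.get_obs(): the state, without advancing time (a new reading comes with each control period).
- viewer.get_image(name): name is "scene" or "top"; returns a dict with "frame" (384x512x3 uint8, red, green, blue), "fx", "fy", "cx", "cy" (pixels), "R" (3x3) and "t" (3): a world point X has camera coordinates R X + t. Camera axes: x right, y down, z forward; pixel columns grow to the right and rows downward; lengths in m; the calibration is good to about 2 mm. A picture is of the moment at which its call begins. There is no depth.
- finish_job(): hands the job in, once; it reports no verdict.
The state is a dict: "t": time; "joint_positions": joint angles; "qvel": joint speeds; "joint_efforts": joint torques, N m; "position": TCP position; "tool_rot": TCP orientation; "wrist_force": force on the tool from outside, world axes, zero at the start; "wrist_torque": the same for the moment, N m; "width": opening from 0.0 (shut) to 1.0 (fully open).
Only numpy, scipy, OpenCV 4.12 (cv2) and the standard library are available. Lean on these libraries where they do the work, as an engineer would, in place of code of your own. Each camera call takes 0.05 s, during which the arm holds its last target.

### The job

Take the red-tabbed spring clip out of the wooden block and push it from above onto the groove in the free end of the roller shaft on the blue rod rest, until it snaps fully home with its tab upright, and let it go there. Where the groove lies along the shaft is only roughly known, so find it by feel or sight: press gently, with no more than about 15 N, and leave the jar, the brass mould and the black graphite marver where they stand.

Things in the scene. Friction and masses are not known exactly. Their poses are not given: they have to be found in the camera images.
- clip: spring clip, 45 g, standing jaws down in the wooden block's slot. Origin: centre of its bore, on the shaft's axis once home. z up along the tab, y through its thickness (along the shaft when fitted), x from jaw to jaw. Steel bridge and neck 28 mm wide (x), 6 mm thick (y), z = +6 to +20 mm; above them the red tab. It holds itself when home
- tab (a point): middle of the clip's red tab, 38 mm above the clip's origin, same axes. The tab is 24 mm (x) by 10 mm (y) and spans z = +20 to +54 mm from the clip's origin; pinch it from above across the 10 mm thickness, fingertips no lower than z = +20 mm from the clip's origin
- mouth (a point): middle between the clip's two sprung steel jaw tips, 4.6 mm below the clip's origin. Tips rounded, 6 mm thick (y), free gap 8 mm, opening to 14 mm at most; lowest point 6.6 mm below the origin. Over the groove they first touch with the origin about 10 mm above the shaft axis; then 5 to 10 N of downward push, more if off centre, springs them over the core and the clip snaps to 0
- block: wooden block, fixed, 90 (x) by 56 (y) by 40 mm high, with a slot 34 (x) by 8 (y) mm, 14 mm deep in the middle of its top; origin: centre of its underside. The clip stands on the slot's floor, its origin 33 mm above the bench and its axes along the block's
- axis (a point): point on the axis of the rest's level steel shaft, 85 mm above the bench. y runs along the shaft to its free end, z up. Shaft 20 mm in diameter; groove (black band) 9 mm wide, core 12 mm in diameter, its centre anywhere from y = -14 to +14 mm (not reported). On the plain shaft the jaws rest 15 mm up (clip origin to axis) and cannot pass; off centre, one tip rides higher and the clip is pushed back to centre
- rest: blue rod rest, fixed; origin on the bench straight below point axis, same axes. Base 80 mm (x), y = -130 to +25 mm, 10 mm thick; post 44 by 18 mm at y = -99 mm, 97 mm high. From the groove's edges the plain shaft goes on 13 mm to its free end and 39 mm inward to a black roller, 34 mm in diameter, 30 mm long. Working forces do not shift the shaft
- marver: black graphite marver, a loose cylinder 56 mm across and 56 mm high with a brass top; bystander; origin: centre of its underside
- frit_jar: loose amber glass jar 52 mm across and 75 mm high; bystander; origin: centre of its underside
- mould: loose brass cup mould, 60 mm across and 45 mm high; bystander; origin: centre of its underside
Not all that is in view belongs to the job. Leave any green look-alike of the clip alone. What is shaped like the block but purple is not meant.

How it is judged:
On the way:
1. the clip is lifted clear of the wooden block (z of clip in the frame of block above 0.06 m), for 0.1 s.
At the end, for the whole second after the job is handed in: The clip sits home in the shaft's groove: its origin within 2 mm of the shaft axis in height and sideways, and within 17 mm of site axis along the shaft, square to the shaft within 0.2 rad, tab upright within 0.35 rad, released and at rest (z of clip in the frame of axis between -0.002 and 0.002 m and x of clip in the frame of axis between -0.002 and 0.002 m and y of clip in the frame of axis between -0.017 and 0.017 m and angle between the y axis of clip and the y axis of axis, either way round below 0.2 rad and angle between clip's own z axis and vertical below 0.35 rad and linear speed of clip below 0.02 m/s); the robot touches nothing.
It fails at once if over 25 N is put on the shaft or rest by the clip (contact force between clip and rest above 25 N).
It fails at once if over 25 N is put on the shaft or rest by the robot itself (contact force between any of the fingers, the arm and rest above 25 N).
It fails at once if the graphite marver is moved by more than 20 mm (distance of marver from where it was at the start of the episode above 0.02 m).
It fails at once if the jar is moved by more than 20 mm (distance of frit_jar from where it was at the start of the episode above 0.02 m).
It fails at once if the brass mould is moved by more than 20 mm (distance of mould from where it was at the start of the episode above 0.02 m).
It also fails if it takes over 64 s, if anything falls off the work surface, if the arm or the gripper's body presses on something with over 40 N, if the wrist force passes 120 N, or if a joint passes its speed limit or range.

## Working session

There is one attempt and no reset: what is moved stays moved. The work goes in short steps, Python scripts to look and compute and a tool call to move; the robot and the scene stay as the last step left them, time stands still between calls to the robot, and variables do not carry over. Pictures are saved under pics/ and viewed, and the job is handed in when it is done.

Besides the shell and the picture viewer there is one more tool, called after "Call:" as name(argument=value, ...), one argument or row to a line, values as JSON. servo_tool: Moves the arm, as the interface text tells. Its arguments: {"type":"object","properties":{"deltas":{"type":"array"},"fingers":{"type":"number"}},"required":["deltas"]}

```bash
mkdir -p pics; ls
python3 - <<'E'
from station import manip, viewer
import cv2
o=manip.get_obs(); print(o, manip.grip_depth)
for n in("scene","top"):
    d=viewer.get_image(n); cv2.imwrite(f"pics/{n}0.png",d["frame"][:,:,::-1]); print(n,d["fx"],d["fy"],d["cx"],d["cy"],d["R"],d["t"])
E
```

```text
pics
{'t': 0.0, 'joint_positions': array([ 1.07940643e+00,  1.24494519e-01,  1.65170088e+00,  3.38285493e-05,
        1.36749336e+00, -8.25724439e-02]), 'qvel': array([ 0.00136844,  0.0006514 , -0.00182473,  0.00067467, -0.00207448,
       -0.0004818 ]), 'joint_efforts': array([-2.51865800e-03, -4.23602986e+01, -3.65448976e+01, -1.61903840e-04,
        6.82522354e-03, -3.36965890e-06]), 'position': array([0.25809908, 0.59588495, 0.23004398]), 'tool_rot': array([ 4.86458415e-04,  8.35921430e-01,  5.48848125e-01, -9.28462867e-04]), 'wrist_force': array([0.2790489 , 0.51436669, 0.40161318]), 'wrist_torque': array([-0.01408455, -0.02205689, -0.02152069]), 'width': 0.9985496986556966} -0.0187
scene 397.07670941501 397.07670941501 245.35254377249157 190.75603237383862 [[-0.69991221  0.71414816  0.01073766]
 [ 0.43223805  0.43549431 -0.78962964]
 [-0.56858874 -0.54803021 -0.6134898 ]] [ 0.36131581 -0.25390319  1.35602402]
top 418.5940537431708 418.5940537431708 254.37925064083342 189.4329695857065 [[ 0.02766608 -0.9996098  -0.00385259]
 [-0.97733978 -0.02624019 -0.21004383]
 [ 0.20986078  0.00957638 -0.97768438]] [0.07283134 0.65852213 1.1204904 ]
```

View pics/scene0.png

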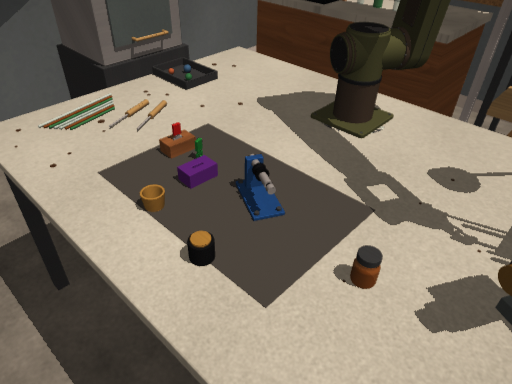

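View pics/top0.png

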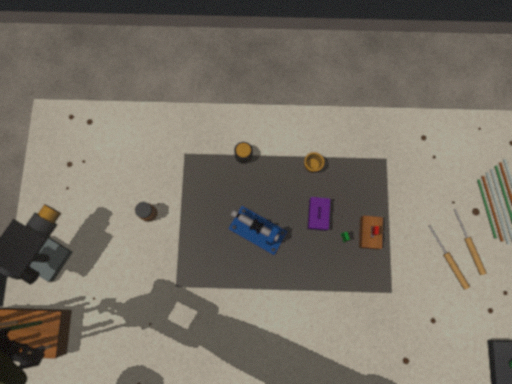

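The red tab is at scene (177,130) and top (377,231), in the brown wooden block at scene (177,145). The green look-alike is at scene (198,147) and top (347,237), and the purple block at scene (197,172). The red one in the brown block fits the description. I'll confirm it in enlarged crops, then measure.

Run:
```python
import cv2,numpy as np
a=cv2.imread("pics/scene0.png");b=cv2.imread("pics/top0.png")
def crop(i,x,y,w,h,s):return cv2.resize(i[y:y+h,x:x+w],None,fx=s,fy=s,interpolation=cv2.INTER_CUBIC)
c1=np.hstack([crop(a,155,115,65,75,4),crop(b,335,200,60,75,4)])
c2=np.hstack([crop(a,230,145,65,75,4),crop(b,222,195,70,75,4)])
o=np.zeros((600,800,3),np.uint8)
o[:300,:c1.shape[1]]=c1;o[300:600,:c2.shape[1]]=c2
cv2.imwrite("pics/crop0.png",o)
```

```text
(no output)
```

View pics/crop0.png

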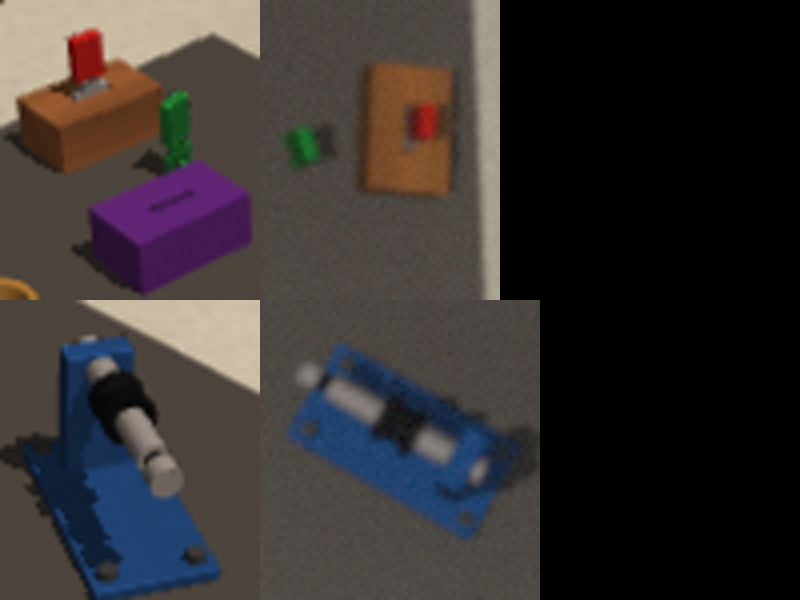

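The crop confirms it: the red-tabbed clip stands in the brown wooden block. The green look-alike stands free beside it. The groove band is visible at about top (237.5,215.5) and scene (268,184). Now I'll measure.

```bash
cat > h.py <<'E'
import numpy as np,cv2
from station import manip,viewer
def K(d): return np.array([[d["fx"],0,d["cx"]],[0,d["fy"],d["cy"]],[0,0,1]])
def ray(d,p,z):
    R=np.array(d["R"]);t=np.array(d["t"]);c=-R.T@t
    v=R.T@np.linalg.inv(K(d))@np.array([p[0],p[1],1.]);return c+v*(z-c[2])/v[2]
def proj(d,X):
    q=K(d)@(np.array(d["R"])@np.asarray(X,float)+np.array(d["t"]));return q[:2]/q[2]
def tri(ds,ps):
    P=[K(d)@np.c_[d["R"],d["t"]] for d in ds]
    X=cv2.triangulatePoints(P[0],P[1],np.array(ps[0],float).reshape(2,1),np.array(ps[1],float).reshape(2,1))[:,0];return X[:3]/X[3]
E
python3 - <<'E'
from h import *
s=viewer.get_image("scene");t=viewer.get_image("top")
cen={}
for n,d in(("s",s),("t",t)):
    h=cv2.cvtColor(d["frame"],cv2.COLOR_RGB2HSV);H,S,V=[h[...,i].astype(int) for i in range(3)]
    roi=np.zeros(H.shape,bool)
    if n=="s": roi[115:160,155:220]=1
    else: roi[200:260,335:392]=1
    red=roi&((H<4)|(H>174))&(S>170)&(V>80)
    br=roi&(H>=4)&(H<20)&(S>100)&(V>50)
    bl=(H>100)&(H<122)&(S>140)&(V>40)
    if n=="s": bl[:,320:]=0;bl[:140]=0;bl[:,:225]=0
    else: bl[:,300:]=0;bl[:,:220]=0
    for nm,m in(("red",red),("brown",br),("blue",bl)):
        ys,xs=np.nonzero(m);r=cv2.minAreaRect(np.c_[xs,ys].astype(np.float32))
        print(n,nm,len(xs),xs.mean(),ys.mean(),r)
        cen[n+nm]=(xs.mean(),ys.mean(),r)
print("tab tri",tri((s,t),(cen["sred"][:2],cen["tred"][:2])), "top@71",ray(t,cen["tred"][:2],.071))
b=np.array([ray(t,p,.04) for p in cv2.boxPoints(cen["tbrown"][2])]);print("block",b,b.mean(0))
b=np.array([ray(t,p,.01) for p in cv2.boxPoints(cen["tblue"][2])]);print("rest base",b)
# tab rect in top
b=np.array([ray(t,p,.087) for p in cv2.boxPoints(cen["tred"][2])]);print("tab top",b)
# groove
print("groove tri",tri((s,t),((268,184.3),(237.5,215.5))),ray(t,(237.5,215.5),.095),ray(s,(268,184.3),.095))
E
```

```text
s red 87 175.94252873563218 128.632183908046 ((175.97999572753906, 128.86000061035156), (11.596552848815918, 7.636753559112549), 81.8698959350586)
s brown 674 177.41839762611275 143.67952522255192 ((177.41995239257812, 142.51869201660156), (31.68927001953125, 33.64990234375), 43.15238952636719)
s blue 1343 257.39240506329116 193.34028294862247 ((256.31036376953125, 188.27587890625), (67.59310913085938, 34.539337158203125), 68.19859313964844)
t red 32 375.3125 230.15625 ((375.176513671875, 230.2058868408203), (6.790997505187988, 5.093247413635254), 75.96376037597656)
t brown 703 370.6543385490754 232.09388335704125 ((370.91510009765625, 231.70828247070312), (23.252038955688477, 32.93718719482422), 2.2025983333587646)
t blue 856 257.7640186915888 231.9929906542056 ((257.3302001953125, 229.9056854248047), (51.7695426940918, 26.51610565185547), 29.05460548400879)
tab tri [ 0.54907864 -0.24892635  0.06761817] top@71 [ 0.54934231 -0.24861866  0.071     ]
block [[ 0.50200923 -0.20867227  0.04      ]
 [ 0.5962581  -0.21462293  0.04      ]
 [ 0.59546836 -0.28127921  0.04      ]
 [ 0.5012943  -0.27424172  0.04      ]] [ 0.5487575  -0.24470403  0.04      ]
rest base [[ 0.54873497  0.16461596  0.01      ]
 [ 0.61865816  0.12922955  0.01      ]
 [ 0.5476123  -0.00580009  0.01      ]
 [ 0.47940066  0.03066858  0.01      ]]
tab top [[ 0.55435667 -0.23493929  0.087     ]
 [ 0.5581348  -0.2486029   0.087     ]
 [ 0.54012241 -0.25249669  0.087     ]
 [ 0.53636714 -0.23887618  0.087     ]]
groove tri [0.57856696 0.13401152 0.08733612] [0.57648671 0.13483461 0.095     ] [0.58736418 0.13916827 0.095     ]
```

Run:
```python
from h import *
s=viewer.get_image("scene");t=viewer.get_image("top")
out=[]
for n,d in(("s",s),("t",t)):
    h=cv2.cvtColor(d["frame"],cv2.COLOR_RGB2HSV);H,S,V=[h[...,i].astype(int) for i in range(3)]
    m=(S<70)&(V>105); r=np.zeros_like(m)
    if n=="s": r[155:200,245:280]=1
    else: r[203:245,225:290]=1
    m&=r
    ys,xs=np.nonzero(m); print(n,len(xs))
    nc,l,st,ce=cv2.connectedComponentsWithStats(m.astype(np.uint8)); print(st,ce)
    vx,vy,x0,y0=cv2.fitLine(np.c_[xs,ys].astype(np.float32),cv2.DIST_HUBER,0,.01,.01)[:,0]
    print("line",vx,vy,x0,y0)
    big=d["frame"]
    out.append((vx,vy,x0,y0))
    # intensity profile along line
    g=cv2.cvtColor(big,cv2.COLOR_RGB2GRAY).astype(np.float32)
    sg=-1 if n=="t" else 1
    for k in np.arange(-20,32,1.):
        k*=sg*np.sign(vx) if n=="t" else np.sign(vy)
        p=(x0+k*vx,y0+k*vy)
        v=np.mean([cv2.remap(g,np.float32([[p[0]-vy*q]]),np.float32([[p[1]+vx*q]]),cv2.INTER_LINEAR)[0,0] for q in(-1,0,1)])
        print("(%.1f,%.1f):%.0f"%(p[0],p[1],v),end=" ")
    print()
vx,vy,x0,y0=out[1]
a=ray(t,(x0,y0),.085);b=ray(t,(x0+30*vx,y0+30*vy),.085);print(a,b,np.degrees(np.arctan2(*(b-a)[[1,0]])))
# blue base lines & block line angle
```

```text
s 179
[[     0      0    512    384 196429]
 [   250    155      1      1      1]
 [   269    155     11      6     36]
 [   253    159      6      5     21]
 [   261    172     14     22    121]] [[255.48882802 191.51542797]
 [250.         155.        ]
 [275.52777778 156.52777778]
 [255.23809524 160.9047619 ]
 [267.76859504 182.47107438]]
line 0.3188797 0.9477952 267.4742 180.5413
(261.1,161.6):39 (261.4,162.5):31 (261.7,163.5):25 (262.1,164.4):19 (262.4,165.4):16 (262.7,166.3):14 (263.0,167.3):13 (263.3,168.2):13 (263.6,169.2):12 (264.0,170.1):14 (264.3,171.1):34 (264.6,172.0):84 (264.9,173.0):103 (265.2,173.9):118 (265.6,174.9):129 (265.9,175.8):138 (266.2,176.8):138 (266.5,177.7):139 (266.8,178.6):141 (267.2,179.6):141 (267.5,180.5):134 (267.8,181.5):111 (268.1,182.4):72 (268.4,183.4):66 (268.7,184.3):117 (269.1,185.3):132 (269.4,186.2):129 (269.7,187.2):118 (270.0,188.1):104 (270.3,189.1):101 (270.7,190.0):100 (271.0,191.0):100 (271.3,191.9):100 (271.6,192.9):98 (271.9,193.8):77 (272.3,194.8):62 (272.6,195.7):60 (272.9,196.7):61 (273.2,197.6):61 (273.5,198.5):61 (273.9,199.5):6
[... 877 characters left out ...]
4.3,225.1):26 (253.4,224.6):25 (252.6,224.1):34 (251.7,223.6):61 (250.8,223.1):97 (250.0,222.6):118 (249.1,222.1):124 (248.2,221.6):124 (247.3,221.1):125 (246.5,220.6):124 (245.6,220.1):125 (244.7,219.7):124 (243.9,219.2):126 (243.0,218.7):125 (242.1,218.2):125 (241.3,217.7):125 (240.4,217.2):123 (239.5,216.7):113 (238.6,216.2):83 (237.8,215.7):53 (236.9,215.2):49 (236.0,214.7):82 (235.2,214.2):110 (234.3,213.7):122 (233.4,213.2):124 (232.6,212.8):117 (231.7,212.3):103 (230.8,211.8):83 (229.9,211.3):73 (229.1,210.8):72 (228.2,210.3):73 (227.3,209.8):72 (226.5,209.3):73 (225.6,208.8):74 (224.7,208.3):74 
[0.55651628 0.09533118 0.085     ] [0.51778866 0.02268715 0.085     ] -118.06274807469167
```

Run:
```python
from h import *
s=viewer.get_image("scene");t=viewer.get_image("top")
for d in(s,t): print(-np.array(d["R"]).T@np.array(d["t"]))
def prof(d,p,v,w=8):
    v=np.array(v)/np.linalg.norm(v);n=np.array([-v[1],v[0]])
    f=d["frame"].astype(np.float32)
    for q in np.arange(-w,w+.1,1):
        x,y=np.array(p)+n*q
        c=cv2.remap(f,np.float32([[x]]),np.float32([[y]]),cv2.INTER_LINEAR)[0,0]
        print("%g:"%q,c.astype(int),end=" ")
    print()
for p in((247,221),(243,218.7),(233.4,213.2)): prof(t,p,(.87,.493))
for p in((266.3,177),(267.2,179.6),(270,188)): prof(s,p,(.319,.948),10)
c=lambda i,x,y,w,h,k:cv2.resize(i[y:y+h,x:x+w],None,fx=k,fy=k,interpolation=cv2.INTER_NEAREST)
o=np.hstack([c(t["frame"],226,200,36,40,11),c(s["frame"],250,160,36,40,11)])
cv2.imwrite("pics/shaft.png",o[:,:,::-1])
```

```text
[1.13365596 0.5956825  0.62753774]
[0.40643793 0.07935242 1.23408506]
-8: [30 45 70] -7: [25 41 66] -6: [24 40 65] -5: [38 46 66] -4: [64 64 73] -3: [91 87 88] -2: [113 107 104] -1: [128 122 120] 0: [135 128 123] 1: [126 121 117] 2: [109 107 110] 3: [ 83  89 107] 4: [ 48  71 106] 5: [ 32  66 108] 6: [ 28  66 108] 7: [ 29  64 109] 8: [ 27  65 110] 
-8: [24 45 71] -7: [26 43 66] -6: [28 42 65] -5: [37 49 69] -4: [59 63 72] -3: [90 89 88] -2: [115 112 108] -1: [128 122 119] 0: [136 129 126] 1: [127 122 118] 2: [111 107 109] 3: [ 82  87 104] 4: [ 49  68 105] 5: [ 28  60 106] 6: [ 36  67 112] 7: [ 30  65 110] 8: [ 29  66 110] 
-8: [78 71 66] -7: [78 73 68] -6: [76 71 63] -5: [73 70 64] -4: [78 74 70] -3: [93 87 85] -2: [114 107 106] -1: [128 121 120] 0: [135 127 124] 1: [127 120 120] 2: [112 108 104] 3: [94 89 85] 4: [81 76 72] 5: [77 71 66] 6: [75 69 64] 7: [77 70 68] 8: [73 71 65] 
-10: [76 68 60] -9: [76 68 60] -8: [76 68 60] -7: [76 68 60] -6: [76 68 60] -5: [76 68 60] -4: [76 68 60] -3: [72 65 57] -2: [86 78 72] -1: [137 126 118] 0: [153 141 133] 1: [150 139 130] 2: [140 129 122] 3: [125 115 108] 4: [104  95  90] 5: [81 74 70] 6: [56 52 49] 7: [27 25 24] 8: [11 13 16] 9: [13 23 36] 10: [20 42 72] 
-10: [76 68 59] -9: [76 68 60] -8: [75 68 60] -7: [75 68 60] -6: [75 68 60] -5: [75 68 60] -4: [76 68 60] -3: [82 74 67] -2: [127 117 109] -1: [150 139 130] 0: [152 141 132] 1: [146 135 127] 2: [133 123 115] 3: [114 105  99] 4: [90 83 78] 5: [69 64 60] 6: [47 50 57] 7: [27 46 73] 8: [22 47 80] 9: [22 47 81] 10: [21 47 81] 
-10: [76 68 60] -9: [75 68 60] -8: [76 68 60] -7: [76 68 60] -6: [76 68 60] -5: [84 75 68] -4: [105  96  89] -3: [104  96  89] -2: [113 104  97] -1: [116 107 101] 0: [110 101  95] 1: [111 102  96] 2: [99 90 85] 3: [74 68 64] 4: [55 53 53] 5: [37 59 91] 6: [ 31  64 109] 7: [ 31  65 111] 8: [ 31  65 112] 9: [ 31  66 112] 10: [ 31  66 112]
```

View pics/shaft.png

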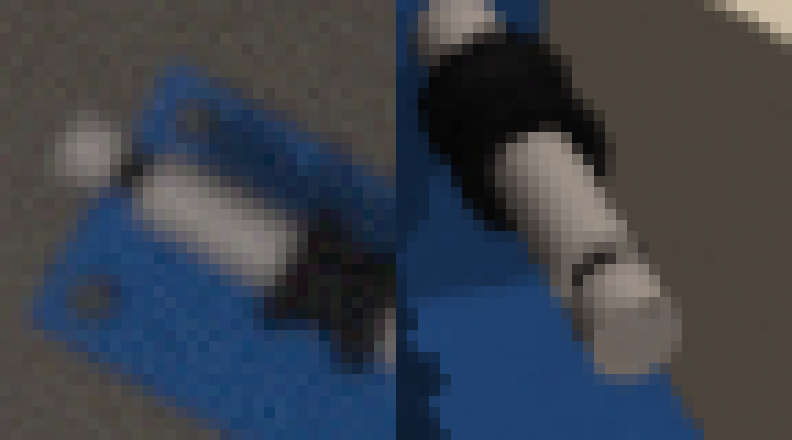

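The top view shows the shaft centred on the fitted line, with the groove centre at top px (237.3,215.4). The bright end stub is outboard of it. Now I'll work out the targets and the move to the block.

```bash
cat >> h.py <<'E'
from scipy.spatial.transform import Rotation as Ro
def cur():
    o=manip.get_obs();q=np.array(o["tool_rot"]);return o,np.array(o["position"]),Ro.from_quat(q[[1,2,3,0]])
def down(az):
    a=np.radians(az);x=np.array([np.cos(a),np.sin(a),0]);z=np.array([0,0,-1.]);return Ro.from_matrix(np.c_[x,np.cross(z,x),z])
def go(target,az):
    o,p,R=cur();d=R.inv().apply(np.array(target)-p);w=(R.inv()*down(az)).as_rotvec()/np.pi
    print("delta",np.round(d,4),np.round(w,4),"f",np.round(o["wrist_force"],2),"w",round(o["width"],3),"t",o["t"])
E
python3 - <<'E'
from h import *
t=viewer.get_image("top");s=viewer.get_image("scene")
a=ray(t,(251.7,223.6),.085);b=ray(t,(234.3,213.74),.085);u=(b-a)/np.linalg.norm(b-a)
for z in(.091,.093,.095):
    g=ray(t,(237.3,215.4),z); print(z,g,a+u*np.dot(g-a,u))
g=a+u*np.dot(ray(t,(237.3,215.4),.093)-a,u);print("groove",g,u,np.degrees(np.arctan2(u[1],u[0])))
print("scene reproj core-top",proj(s,g+[0,0,.008]), "end",proj(s,g+u*.0175))
print("green",ray(t,(347,237),.05))
for az in(86,-94): go((.549,-.249,.2),az)
E
```

```text
0.091 [0.577347   0.13559075 0.091     ] [0.57783733 0.13532912 0.085     ]
0.093 [0.57704797 0.13549235 0.093     ] [0.5777302  0.13512833 0.085     ]
0.095 [0.57674893 0.13539395 0.095     ] [0.57762307 0.13492754 0.085     ]
groove [0.5777302  0.13512833 0.085     ] [0.47075    0.88226665 0.        ] 61.91700836181887
scene reproj core-top [269.47400887 182.43990533] end [272.01099174 189.78483214]
green [ 0.53037655 -0.17412525  0.05      ]
delta [-0.6602  0.6027  0.0313] [-0.      0.     -0.1079] f [0.3  0.88 0.85] w 1.003 t 0.5
delta [-0.6602  0.6027  0.0313] [0.     0.     0.8921] f [0.3  0.88 0.85] w 1.003 t 0.5
```

Call:
servo_tool(
  deltas=[
    [-0.033,0.03,0,0,0,-0.005],
    [-0.066,0.06,0,0,0,-0.01],
    [-0.099,0.09,0,0,0,-0.02],
    [-0.132,0.12,0,0,0,-0.03],
    [-0.165,0.15,0,0,0,-0.04],
    [-0.198,0.18,0,0,0,-0.05],
    [-0.231,0.21,0,0,0,-0.06],
    [-0.264,0.24,0,0,0,-0.07],
    [-0.297,0.27,0,0,0,-0.08],
    [-0.33,0.301,0,0,0,-0.09],
  ],
  fingers=130,
)

```text
t: 1.5
position: [0.4036, 0.1723, 0.2317]
tool_rot: [0.0, 0.75, 0.662, 0.001]
wrist_force: [1.1, -0.0, -0.5]
width: 0.491
```

Run:
```python
from h import *
go((.549,-.249,.2),86)
```

```text
delta [-0.4001  0.1965  0.0317] [ 0.0004 -0.0002 -0.0174] f [ 1.14 -0.04 -0.54] w 0.491 t 1.5
```

Call:
servo_tool(
  deltas=[
    [-0.04,0.02,0,0,0,-0.002],
    [-0.08,0.039,0,0,0,-0.004],
    [-0.12,0.059,0,0,0,-0.006],
    [-0.16,0.079,0,0,0,-0.01],
    [-0.2,0.098,0,0,0,-0.012],
    [-0.24,0.118,0,0,0,-0.014],
    [-0.28,0.138,0.01,0,0,-0.016],
    [-0.32,0.157,0.02,0,0,-0.0174],
    [-0.36,0.177,0.025,0,0,-0.0174],
    [-0.4,0.1965,0.0317,0,0,-0.0174],
  ],
)

```text
t: 2.5
position: [0.5485, -0.2495, 0.1996]
tool_rot: [0.0, 0.732, 0.681, 0.0]
wrist_force: [0.5, -0.2, 0.7]
width: 0.489
```

Call:
servo_tool(
  deltas=[
    [0,0,0.03,0,0,0],
    [0,0,0.06,0,0,0],
    [0,0,0.08,0,0,0],
    [0,0,0.08,0,0,0],
  ],
)

```text
t: 2.9
position: [0.5457, -0.2464, 0.1155]
tool_rot: [-0.004, 0.732, 0.681, -0.001]
wrist_force: [0.5, 0.2, -0.6]
width: 0.489
```

Run:
```python
from h import *
go((.549,-.249,.056),86)
for n in("scene","top"):
    d=viewer.get_image(n);f=d["frame"]
    x,y=(140,90) if n=="scene" else (320,190)
    cv2.imwrite(f"pics/{n}1.png",cv2.resize(f[y:y+80,x:x+90,::-1],None,fx=6,fy=6,interpolation=cv2.INTER_CUBIC))
```

```text
delta [-0.0025  0.0039  0.0595] [-0.0021 -0.001  -0.0006] f [ 0.45  0.16 -0.62] w 0.489 t 2.9
```

View pics/scene1.png

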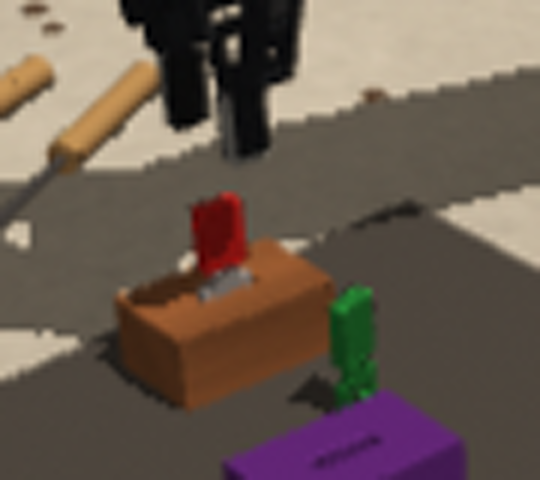

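View pics/top1.png

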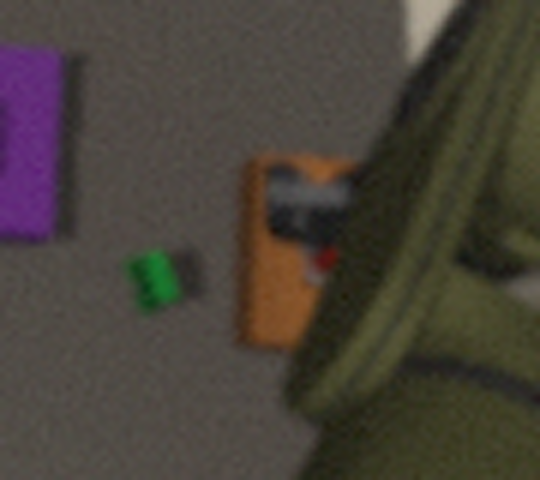

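Run:
```python
from h import *
s=viewer.get_image("scene");o,p,R=cur()
print(proj(s,p),proj(s,p+[0,0,.007]),proj(s,p+R.apply([.021,0,-.007])),proj(s,p+R.apply([-.021,0,-.007])),proj(s,(.549,-.249,.071)),proj(s,(.549,-.249,.087)))
go((.549,-.249,.056),86)
```

```text
[174.02205046 111.63902821] [173.77098297 109.3374078 ] [178.03993663 111.98335933] [169.60702218 106.74878062] [175.49327493 127.49516707] [174.94533063 122.49261026]
delta [-0.001   0.0001  0.0651] [ 0.0006  0.0003 -0.0005] f [ 0.37 -0.69  1.  ] w 0.488 t 3.05
```

Call:
servo_tool(
  deltas=[
    [-0.001,0,0.02,0,0,0],
    [-0.001,0,0.04,0,0,0],
    [-0.001,0,0.055,0,0,0],
    [-0.001,0,0.065,0,0,0],
    [-0.001,0,0.065,0,0,0],
    [-0.001,0,0.065,0,0,0],
  ],
)

```text
t: 3.65
position: [0.5485, -0.2488, 0.0554]
tool_rot: [0.0, 0.732, 0.681, 0.0]
wrist_force: [1.8, 0.2, 0.1]
width: 0.485
```

Run:
```python
from h import *
go((.549,-.249,.056),86)
for n in("scene","top"):
    d=viewer.get_image(n);f=d["frame"]
    x,y=(140,90) if n=="scene" else (320,190)
    cv2.imwrite(f"pics/{n}2.png",cv2.resize(f[y:y+80,x:x+90,::-1],None,fx=6,fy=6,interpolation=cv2.INTER_CUBIC))
```

```text
delta [-0.0002  0.0005 -0.0006] [ 0.0003  0.0001 -0.0005] f [1.82 0.22 0.15] w 0.485 t 3.65
```

View pics/scene2.png

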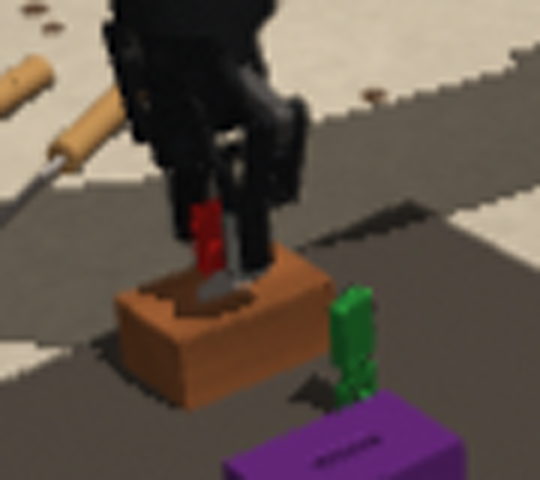

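Call:
servo_tool(
  deltas=[
    [0,0,0,0,0,0],
    [0,0,0,0,0,0],
    [0,0,0,0,0,0],
    [0,0,0,0,0,0],
    [0,0,0,0,0,0],
    [0,0,0,0,0,0],
  ],
  fingers=255,
)

```text
t: 4.35
position: [0.5485, -0.2489, 0.0554]
tool_rot: [0.001, 0.732, 0.681, 0.0]
wrist_force: [-0.8, 0.5, 4.5]
width: 0.108
```

Call:
servo_tool(
  deltas=[
    [0,0,0,0,0,0],
    [0,0,0,0,0,0],
    [0,0,0,0,0,0],
  ],
)

```text
t: 4.65
position: [0.5485, -0.2489, 0.0554]
tool_rot: [0.001, 0.732, 0.681, 0.0]
wrist_force: [-1.0, 0.2, 5.5]
width: 0.111
```

Gripped: the opening is about 9.4 mm and the side force is small. Lifting.

Call:
servo_tool(
  deltas=[
    [0,0,-0.01,0,0,0],
    [0,0,-0.02,0,0,0],
    [0,0,-0.035,0,0,0],
    [0,0,-0.06,0,0,0],
    [0,0,-0.09,0,0,0],
    [0,0,-0.12,0,0,0],
    [0,0,-0.12,0,0,0],
    [0,0,-0.12,0,0,0],
  ],
)

```text
t: 5.45
position: [0.5485, -0.2488, 0.1761]
tool_rot: [0.001, 0.732, 0.681, 0.0]
wrist_force: [0.2, 0.7, 0.1]
width: 0.106
```

Run:
```python
from h import *
go((.5777,.1351,.19),62)
d=viewer.get_image("scene");f=d["frame"]
cv2.imwrite("pics/s3.png",cv2.resize(f[60:150,130:230,::-1],None,fx=6,fy=6,interpolation=cv2.INTER_CUBIC))
```

```text
delta [ 0.385   0.0018 -0.0143] [0.0008 0.0002 0.1328] f [0.18 0.74 0.06] w 0.106 t 5.45
```

View pics/s3.png

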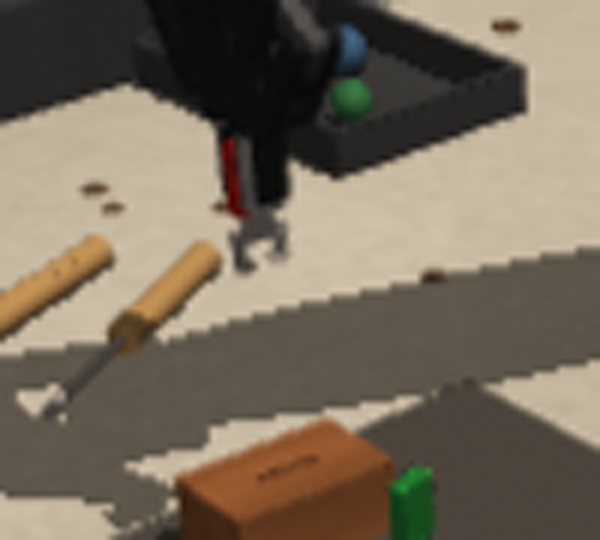

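Call:
servo_tool(
  deltas=[
    [0.03,0,-0.003,0,0,0.01],
    [0.07,0,-0.006,0,0,0.025],
    [0.11,0,-0.01,0,0,0.045],
    [0.15,0,-0.014,0,0,0.065],
    [0.19,0,-0.014,0,0,0.085],
    [0.23,0,-0.014,0,0,0.105],
    [0.27,0.001,-0.014,0,0,0.12],
    [0.31,0.002,-0.014,0,0,0.1328],
    [0.35,0.002,-0.014,0,0,0.1328],
    [0.385,0.002,-0.014,0,0,0.1328],
  ],
)

```text
t: 6.5
position: [0.5761, 0.1371, 0.1862]
tool_rot: [-0.001, 0.857, 0.515, -0.002]
wrist_force: [0.2, -0.7, -0.1]
width: 0.104
```

Call:
servo_tool(
  deltas=[
    [0,0,0.01,0,0,0],
    [0,0,0.03,0,0,0],
    [0,0,0.05,0,0,0],
    [0,0,0.05,0,0,0],
    [0,0,0.05,0,0,0],
  ],
)

```text
t: 7.0
position: [0.5764, 0.1346, 0.137]
tool_rot: [-0.001, 0.857, 0.515, -0.002]
wrist_force: [0.1, -1.0, 0.4]
width: 0.107
```

Run:
```python
from h import *
go((.5777,.1351,.1274),62)
for n in("scene","top"):
    d=viewer.get_image(n);f=d["frame"]
    x,y=(220,115) if n=="scene" else (210,170)
    cv2.imwrite(f"pics/{n}4.png",cv2.resize(f[y:y+90,x:x+90,::-1],None,fx=6,fy=6,interpolation=cv2.INTER_CUBIC))
```

```text
delta [0.0011 0.0009 0.0096] [-0.0009  0.0007 -0.0002] f [ 0.14 -0.99  0.42] w 0.107 t 7.0
```

View pics/scene4.png

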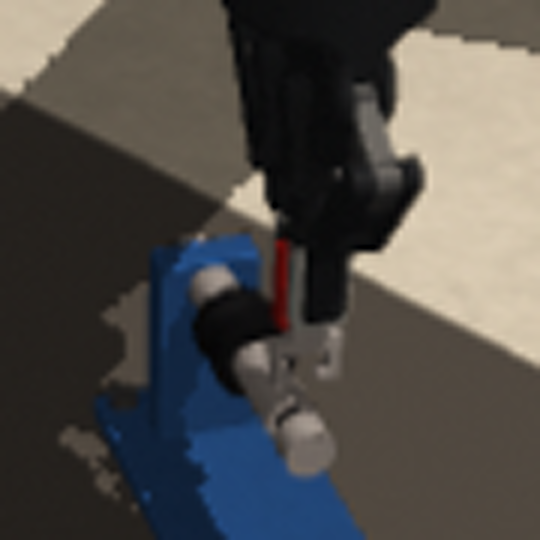

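View pics/top4.png

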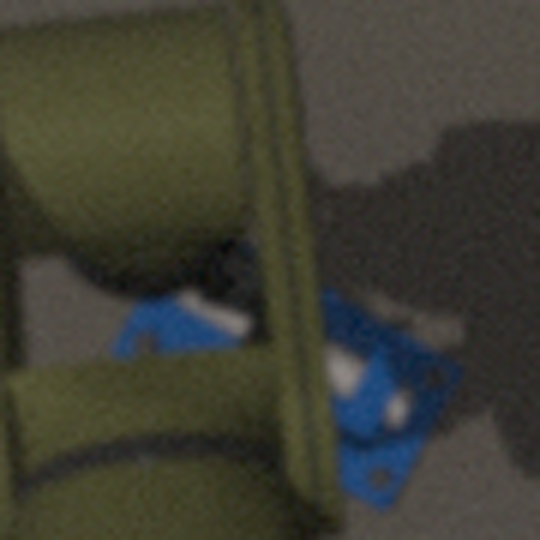

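Run:
```python
from h import *
s=viewer.get_image("scene");o,p,R=cur();print(p)
for sx in(-1,0,1):
  print(proj(s,p+R.apply([0,.007*sx,0.0224+.0046])))
print(proj(s,p+R.apply([0,0,.0024])),"groove",proj(s,(.5777,.1351,.093)))
f=s["frame"];cv2.imwrite("pics/s5.png",cv2.resize(f[150:200,245:295,::-1],None,fx=11,fy=11,interpolation=cv2.INTER_NEAREST))
```

```text
[0.57815142 0.13501079 0.13974448]
[272.66643928 174.86818418]
[269.72223485 175.39017422]
[266.76657085 175.91419596]
[270.27738084 166.23939832] groove [269.47352937 182.42896169]
```

View pics/s5.png

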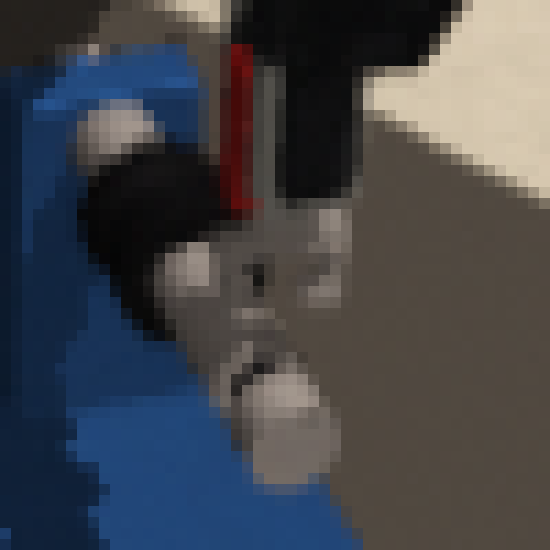

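Call:
servo_tool(
  deltas=[
    [0,0,0.006,0,0,0],
    [0,0,0.012,0,0,0],
    [0,0,0.015,0,0,0],
    [0,0,0.015,0,0,0],
    [0,0,0.015,0,0,0],
  ],
)

```text
t: 7.65
position: [0.5774, 0.1353, 0.1235]
tool_rot: [-0.0, 0.857, 0.515, -0.0]
wrist_force: [0.5, 0.0, -0.9]
width: 0.11
```

Call:
servo_tool(
  deltas=[
    [0,0,0.0007,0,0,0],
    [0,0,0.0014,0,0,0],
    [0,0,0.002,0,0,0],
    [0,0,0.002,0,0,0],
  ],
)

```text
t: 8.05
position: [0.5774, 0.1353, 0.1216]
tool_rot: [-0.0, 0.857, 0.515, -0.0]
wrist_force: [0.3, -0.2, -0.2]
width: 0.106
```

Call:
servo_tool(
  deltas=[
    [0,0,0.0005,0,0,0],
    [0,0,0.001,0,0,0],
    [0,0,0.001,0,0,0],
  ],
)

```text
t: 8.35
position: [0.5774, 0.1353, 0.1205]
tool_rot: [-0.0, 0.857, 0.515, -0.0]
wrist_force: [1.4, -1.0, -0.7]
width: 0.112
```

Call:
servo_tool(
  deltas=[
    [0,0,0.0005,0,0,0],
    [0,0,0.001,0,0,0],
    [0,0,0.001,0,0,0],
  ],
)

```text
t: 8.65
position: [0.5774, 0.1353, 0.1195]
tool_rot: [-0.0, 0.857, 0.515, -0.0]
wrist_force: [0.3, -0.9, 0.0]
width: 0.113
```

At z=0.1195 the clip is already about 3 mm below where it would sit on the plain shaft, with no force, so it is over the groove. Continuing in small steps.

Call:
servo_tool(
  deltas=[
    [0,0,0.0005,0,0,0],
    [0,0,0.001,0,0,0],
    [0,0,0.001,0,0,0],
  ],
)

```text
t: 8.95
position: [0.5777, 0.1353, 0.1188]
tool_rot: [0.0, 0.857, 0.515, 0.0]
wrist_force: [0.7, -1.1, -0.5]
width: 0.108
```

Call:
servo_tool(
  deltas=[
    [0,0,0.0005,0,0,0],
    [0,0,0.001,0,0,0],
    [0,0,0.001,0,0,0],
  ],
)

```text
t: 9.25
position: [0.578, 0.1353, 0.1181]
tool_rot: [0.0, 0.857, 0.515, 0.001]
wrist_force: [1.8, -1.1, 0.3]
width: 0.103
```

Call:
servo_tool(
  deltas=[
    [0,0,0.0005,0,0,0],
    [0,0,0.001,0,0,0],
    [0,0,0.001,0,0,0],
  ],
)

```text
t: 9.55
position: [0.5783, 0.1352, 0.1173]
tool_rot: [0.001, 0.857, 0.515, 0.001]
wrist_force: [2.2, -1.1, 2.8]
width: 0.105
```

Contact has begun, with a side force along tool +y, so the clip is slightly off centre. I'll shift 1 mm that way and continue.

Call:
servo_tool(
  deltas=[
    [0,0.0005,0,0,0,0],
    [0,0.001,0,0,0,0],
    [0,0.001,0,0,0,0],
  ],
)

```text
t: 9.85
position: [0.5785, 0.1349, 0.1168]
tool_rot: [0.0, 0.857, 0.515, 0.0]
wrist_force: [1.8, -0.9, 4.3]
width: 0.106
```

Call:
servo_tool(
  deltas=[
    [0,0,0.0005,0,0,0],
    [0,0,0.001,0,0,0],
    [0,0,0.001,0,0,0],
  ],
)

```text
t: 10.15
position: [0.5785, 0.1349, 0.1159]
tool_rot: [0.0, 0.857, 0.515, 0.0]
wrist_force: [1.2, -1.0, 4.7]
width: 0.107
```

Call:
servo_tool(
  deltas=[
    [0,0,0.0005,0,0,0],
    [0,0,0.001,0,0,0],
    [0,0,0.001,0,0,0],
  ],
)

```text
t: 10.45
position: [0.5785, 0.1349, 0.1147]
tool_rot: [0.0, 0.857, 0.515, 0.0]
wrist_force: [1.8, -1.2, 4.0]
width: 0.105
```

Call:
servo_tool(
  deltas=[
    [0,0,0.0005,0,0,0],
    [0,0,0.001,0,0,0],
    [0,0,0.001,0,0,0],
  ],
)

```text
t: 10.75
position: [0.5781, 0.1347, 0.1129]
tool_rot: [-0.0, 0.857, 0.515, -0.0]
wrist_force: [3.4, -1.1, 0.9]
width: 0.106
```

Call:
servo_tool(
  deltas=[
    [0,0,0.0005,0,0,0],
    [0,0,0.001,0,0,0],
    [0,0,0.001,0,0,0],
  ],
)

```text
t: 11.05
position: [0.5779, 0.1346, 0.1117]
tool_rot: [-0.0, 0.857, 0.515, -0.001]
wrist_force: [4.0, -2.0, -0.7]
width: 0.109
```

Call:
servo_tool(
  deltas=[
    [0,0.0005,0.0005,0,0,0],
    [0,0.001,0.001,0,0,0],
    [0,0.001,0.001,0,0,0],
  ],
)

```text
t: 11.35
position: [0.5784, 0.1345, 0.1108]
tool_rot: [-0.001, 0.857, 0.515, -0.001]
wrist_force: [1.6, -1.9, -2.3]
width: 0.109
```

Call:
servo_tool(
  deltas=[
    [0,0,0.0005,0,0,0],
    [0,0,0.001,0,0,0],
    [0,0,0.001,0,0,0],
  ],
)

```text
t: 11.65
position: [0.5786, 0.1345, 0.11]
tool_rot: [-0.0, 0.857, 0.515, -0.001]
wrist_force: [1.0, 0.2, -2.4]
width: 0.104
```

Call:
servo_tool(
  deltas=[
    [0,0,0.0005,0,0,0],
    [0,0,0.001,0,0,0],
    [0,0,0.001,0,0,0],
  ],
)

```text
t: 11.95
position: [0.5788, 0.1345, 0.1093]
tool_rot: [-0.0, 0.857, 0.515, -0.0]
wrist_force: [0.5, 0.3, -2.8]
width: 0.104
```

Call:
servo_tool(
  deltas=[
    [0,0,0.0005,0,0,0],
    [0,0,0.001,0,0,0],
    [0,0,0.001,0,0,0],
  ],
)

```text
t: 12.25
position: [0.579, 0.1344, 0.1084]
tool_rot: [-0.0, 0.857, 0.515, -0.0]
wrist_force: [-0.6, -0.7, -2.8]
width: 0.107
```

Call:
servo_tool(
  deltas=[
    [0,0,0.0005,0,0,0],
    [0,0,0.001,0,0,0],
    [0,0,0.001,0,0,0],
  ],
)

```text
t: 12.55
position: [0.5792, 0.1344, 0.1076]
tool_rot: [-0.0, 0.857, 0.515, -0.0]
wrist_force: [-0.6, 1.4, -2.1]
width: 0.106
```

Call:
servo_tool(
  deltas=[
    [0,0,0.0005,0,0,0],
    [0,0,0.001,0,0,0],
    [0,0,0.001,0,0,0],
  ],
)

```text
t: 12.85
position: [0.5795, 0.1344, 0.1074]
tool_rot: [0.0, 0.857, 0.515, 0.0]
wrist_force: [-2.9, 0.8, 2.9]
width: 0.102
```

The clip bottomed at z=0.1074, exactly the predicted home height, with the force turning upward. One more small press will confirm it.

Call:
servo_tool(
  deltas=[
    [0,-0.0005,0.0005,0,0,0],
    [0,-0.0005,0.001,0,0,0],
    [0,-0.0005,0.001,0,0,0],
  ],
)

```text
t: 13.15
position: [0.5795, 0.1345, 0.1073]
tool_rot: [0.001, 0.857, 0.515, 0.001]
wrist_force: [-3.6, -0.9, 6.7]
width: 0.102
```

Call:
servo_tool(
  deltas=[
    [0,0,0,0,0,0],
    [0,0,0,0,0,0],
    [0,0,0,0,0,0],
  ],
)

```text
t: 13.45
position: [0.5795, 0.1345, 0.1072]
tool_rot: [0.0, 0.857, 0.515, 0.001]
wrist_force: [-4.1, 0.1, 7.0]
width: 0.107
```

It is a firm stop at 7 N. I'll relieve the preload, then open partway and withdraw.

Call:
servo_tool(
  deltas=[
    [0,-0.0005,-0.001,0,0,0],
    [0,-0.001,-0.0015,0,0,0],
    [0,-0.001,-0.0015,0,0,0],
  ],
)

```text
t: 13.75
position: [0.5786, 0.135, 0.1074]
tool_rot: [0.001, 0.857, 0.515, 0.001]
wrist_force: [0.2, -1.2, 1.9]
width: 0.111
```

Call:
servo_tool(
  deltas=[
    [0,0,0,0,0,0],
    [0,0,0,0,0,0],
    [0,0,0,0,0,0],
    [0,0,0,0,0,0],
    [0,0,0,0,0,0],
    [0,0,0,0,0,0],
  ],
  fingers=150,
)

```text
t: 14.35
position: [0.5778, 0.1351, 0.107]
tool_rot: [-0.0, 0.857, 0.515, -0.0]
wrist_force: [0.0, 0.1, 0.3]
width: 0.41
```

Call:
servo_tool(
  deltas=[
    [0,0,-0.01,0,0,0],
    [0,0,-0.025,0,0,0],
    [0,0,-0.05,0,0,0],
    [0,0,-0.08,0,0,0],
    [0,0,-0.12,0,0,0],
    [0,0,-0.15,0,0,0],
    [0,0,-0.15,0,0,0],
  ],
)

```text
t: 15.05
position: [0.5809, 0.1355, 0.2659]
tool_rot: [0.003, 0.857, 0.515, 0.006]
wrist_force: [0.3, 0.1, 1.0]
width: 0.411
```

Call:
servo_tool(
  deltas=[
    [0,-0.04,0,0,0,0],
    [0,-0.08,0,0,0,0],
    [0,-0.12,0,0,0,0],
    [0,-0.15,0,0,0,0],
    [0.04,-0.15,0,0,0,0],
    [0.08,-0.15,0,0,0,0],
    [0.12,-0.15,0,0,0,0],
    [0.16,-0.15,0,0,0,0],
    [0.2,-0.15,0,0,0,0],
    [0.2,-0.15,0,0,0,0],
  ],
)

```text
t: 16.05
position: [0.5401, 0.3852, 0.2558]
tool_rot: [-0.0, 0.856, 0.516, -0.0]
wrist_force: [-0.1, 0.2, -0.1]
width: 0.41
```

```bash
python3 - <<'E'
from h import *
I={}
for n in("scene","top"):
    d=viewer.get_image(n);I[n]=d;f=d["frame"]
    x,y=(225,130) if n=="scene" else (215,185)
    cv2.imwrite(f"pics/{n}6.png",cv2.resize(f[y:y+75,x:x+75,::-1],None,fx=7,fy=7,interpolation=cv2.INTER_CUBIC))
    h=cv2.cvtColor(f,cv2.COLOR_RGB2HSV).astype(int)
    m=((h[...,0]<4)|(h[...,0]>174))&(h[...,1]>150)&(h[...,2]>70);r=np.zeros_like(m);r[y:y+75,x:x+75]=1
    ys,xs=np.nonzero(m&r);c=(xs.mean(),ys.mean());I[n+"c"]=c;print(n,c,len(xs),cv2.minAreaRect(np.c_[xs,ys].astype(np.float32)))
print("tab",tri((I["scene"],I["top"]),(I["scenec"],I["topc"])),ray(I["top"],I["topc"],.123),"expected z .123", proj(I["scene"],(.578,.135,.123)))
E
cat > j.py <<'E'
import cv2,numpy as np
a=cv2.imread("pics/scene6.png");b=cv2.imread("pics/top6.png")
o=np.hstack([a,b]);o=cv2.resize(o,(800,400));cv2.imwrite("pics/both6.png",o)
E
python3 j.py
```

```text
scene (np.float64(270.03846153846155), np.float64(172.75)) 156 ((270.0, 172.5), (15.0, 10.0), 90.0)
top (np.float64(236.58064516129033), np.float64(212.96774193548387)) 31 ((236.6000213623047, 212.80001831054688), (3.5777084827423096, 8.049844741821289), 26.56505012512207)
tab [0.57933847 0.13632736 0.12117336] [0.57909291 0.13618467 0.123     ] expected z .123 [270.00079913 171.57814113]
```

View pics/both6.png

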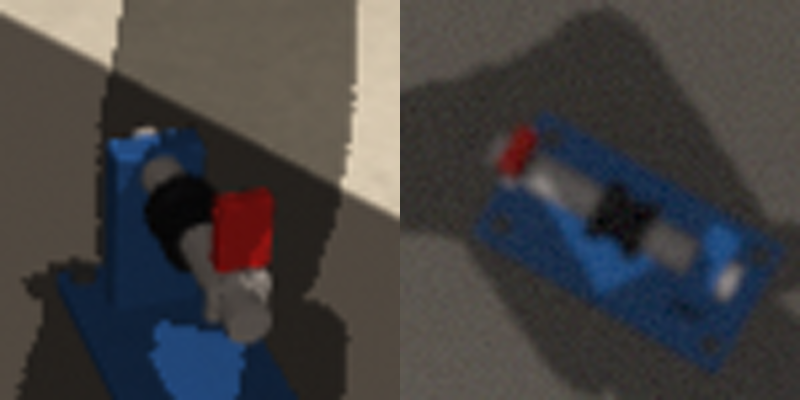

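Both views show the red tab upright and square to the shaft at the groove. Its triangulated height is 0.121 m against 0.123 m expected when home, and the gripper is well clear. Handing in.

```bash
python3 -c "
from station import finish_job
print(finish_job())"
```

```text
the job is handed in; nothing more can be done
None
```

I took the red-tabbed clip out of the wooden block and pressed it onto the groove in the free end of the shaft. I let it go there and handed the job in at about 16 s of the 64 s limit; no verdict is reported.

- **Fit by feel:** the upward push reached about 4.7 N, then the force turned to a pull of about 3 N as the jaws snapped over. The clip then met a firm stop with the tool tip at 0.107 m, the height I had predicted for the clip being home. The highest upward force I read was 7 N, well under the 15 N limit.
- **Last pictures:** both views show the tab upright and square to the shaft at the groove. The tab's measured height was 0.121 m against 0.123 m expected, a difference within the camera's error.
- **Disagreements:** the scene camera was off by 1–2 pixels from the top camera throughout. The clip also went in about 1–2 mm off centre sideways, which I corrected by feel. My last picture fix put the tab about 1.5 mm from my original groove estimate along the shaft, and less than 1 mm sideways.
- **Not checked:** I did not measure the jar, mould or marver again at the end. The arm passed above them and showed no unexpected contact.

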